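Make up a guitar kit and a ukulele kit on the luthier's bench

ROBOT

A 6-joint arm with a two-finger parallel gripper is mounted at the origin on the work surface. World frame = base frame: x ahead of the robot, y to its left, z up, the work surface at z = 0. Lengths are in m, angles in rad, forces in N, time in s.
With the tool pointing down it reaches from about 0.4 to 0.925 m from the base axis. Payload 12.5 kg.
Tool frame: the origin (TCP) lies at the very end of the fingers, on their centre line; the grasp point (between the pads) lies 19 mm behind it; z points along the fingers, y is the direction in which the jaws open and shut (so a half turn about z gives the same grasp; the last joint's range is limited). The gripper opens to 95 mm and grips with 3 to 60 N. Pads are 20 mm wide; open, the fingers measure 119 mm over their backs; the gripper's body (75 mm by 180 mm) begins 59 mm behind the grasp point.
Start: joints at [1.211, 0.491, 1.559, -0, 1.092, -0.106], TCP at [0.157, 0.605, 0.215] pointing down, gripper open.
Joint ranges: [-3.1, 3.1], [-0.84, 2.19], [0.05, 2.79], [-1.13, 4.28], [0.06, 2.93], [-2.69, 2.69]. Speed limits (rad/s): [2.22, 2.22, 2.79, 3.14, 3.14, 3.14].

INTERFACE

Orientations are given as a rotation vector (axis times angle).
In Python, from station import bot gives the robot as it stands.
- The arm moves only by the shell command python3 -m jog 'ROWS' [OPENING] [FORCE]. ROWS is JSON, a list of rows, each a list of 2 entries, a list of its own where there are three numbers: the shift along the tool's x, y, z in m, then the turn about the tool's z in degrees. A call has 1 to 12 rows; each row is the pose to reach, as a shift and turn from the pose commanded when the call began, along the tool's axes at that moment; what a row does not reach only later rows make up. A row lasts 1/8 s, in which the tool goes at most 62.5 mm and 10.7 degrees, less where a joint would pass 70% of its speed; a pose out of reach is approached as far as the arm can. A call with a gripper value outside its range is refused whole. OPENING is the closure, from 0 (fully open) to 1 (shut), set as the call begins (- or left out, the last holds). The fingers move at their own pace and stop on an object; FORCE is the grip in N (left out, the last holds). Time passes only in rows, so rows that repeat a pose let the fingers close. It gives the time, the measured TCP pose, the force and the opening at its end, in the units of the state.
- bot.get_state(): the state, without advancing time (a new reading comes with each control period).
- bot.snapshot(name): name is "scene" or "side" or "wrist"; returns (picture, depth): 400x640x3 uint8, red, green, blue; 400x640 float32, m along the optical axis (not along the pixel's ray), 0 where there is no reading.
- bot.camera_params(name): a dict with "mtx" (3x3 intrinsics, pixels), "R" (3x3) and "t" (3): a world point X has camera coordinates R X + t. Camera axes: x right, y down, z forward; pixel columns grow to the right and rows downward; lengths in m; the calibration is good to about 2 mm. A picture is of the moment at which its call begins: read the wrist's pose just before it. camera_params takes no time and is no camera call; for the wrist camera it gives the pose at the moment of the call.
- bot.sign_off(): hands the job in, once; it reports no verdict.
Trained networks look in the newest picture that a camera, given by its name, has taken for a name from the list of things; names that differ only in an ending like _2 or _b are one class to them, and where a whole thing is asked for, a point or a joint stands for the part that bears it (a point fixed in the world has none). Each returns a list of dicts, best first, with "p" (0 to 1); they miss things now and then, are a little off and sometimes report something else, mostly with a low value. They report only what shows in the picture. A call takes as long as a camera call. They do not tell look-alikes from the thing itself.
- bot.cut_out(camera, target): "pixels" (400x640 bool, what is visible of it) and "rect" ([left, top, right, bottom] in pixels, round what is visible of it).
The state is a dict: "clock": time; "joints": joint angles; "qvel": joint speeds; "effort": joint torques, N m; "ee_pos": TCP position; "tool_rot": TCP orientation; "force": force on the tool from outside, world axes, zero at the start; "torque": the same for the moment, N m; "gripper_width": finger opening in m.
Only numpy, scipy, OpenCV 4.12 (cv2) and the standard library are available. Lean on these libraries where they do the work, as an engineer would, in place of code of your own. Each camera call takes 0.05 s, during which the arm holds its last target.

TASK

Make up the two repair kits. In the large tray for the guitar put the long bridge, lengthways in the long bay, and the flat round tin and the round-topped wooden block in the two small bays, one in each, either way round; in the small tray for the ukulele put the short bridge, lengthways in the wider bay, and the white screw-lid jar in the narrower bay. Everything sits flat on the tray floor and right way up, and the cork block and the dropper bottle stay standing where they are.

Things in the scene. Friction and masses are not known exactly. Their poses are not given: they have to be found in the camera images.
- guitar_tray: Guitar kit tray, the larger: 220 (y) x 176 mm (x), wooden, fixed, on the 3 mm mat. Origin: centre of underside; y along the bays, z up. Floor 4 mm thick, rims and dividers rise to 10 mm above the underside. Bridge bay (88 wide): local x -84 to +4 mm, y -106 to 106. Other side (76 wide), x +8 to +84, cut by a 4 mm cross divider at y = 0 into two small bays 104 long, middles y = +54 and -54.
- ukulele_tray: Ukulele kit tray, the smaller: 130 (y) x 156 mm (x), wooden, fixed, on the 3 mm mat. Origin: centre of underside; y along the bays, z up. Floor 4 mm thick, rims and dividers rise to 10 mm above the underside. Bridge bay (88 wide): local x -74 to +14 mm, y -61 to 61. Other side: one undivided narrower bay (56 wide), x +18 to +74, y -61 to 61.
- long_bridge: Guitar bridge of dark wood, 150 mm long (its y), 30 mm wide (x), lying flat: wings 7 mm thick, raised middle 80 mm long and 13 mm high over the full width, with a thin white saddle strip to 16 mm and six dark pin holes. Origin: centre of its underside, z up. Stands on the mat (3 mm thick, world z 3 mm). Take it at the middle across the 30 mm width.
- short_bridge: Ukulele bridge of dark wood, like the guitar bridge but 90 mm long (its y), 24 mm wide (x), raised middle 56 mm long and 13 mm high, white saddle strip to 16 mm, four pin holes. Origin: centre of its underside, z up. Stands on the mat (3 mm thick, world z 3 mm). Take it at the middle across the 24 mm width.
- tin: Flat round metal tin (bridge pins), closed, 56 mm diameter, 24 mm high. Origin: centre of its underside, z up. Stands on the mat (3 mm thick, world z 3 mm).
- jar: White plastic screw-lid jar, closed, 48 mm high: body 37 mm diameter, wide flat lid 40 mm diameter from 32 mm height up. Origin: centre of its underside, z up. Stands on the mat (3 mm thick, world z 3 mm).
- round_block: Round-topped wooden sanding block, 76 mm long (its y), 36 mm wide (x), 42 mm high: upright flat sides to 24 mm, half-round top. Origin: centre of its underside, z up. Stands on the mat (3 mm thick, world z 3 mm). Take it at the middle across the 36 mm width.
- flat_block: Flat-topped cork block, 60 mm long (its y), 40 mm wide (x), 26 mm high. Origin: centre of its underside. Not wanted in either kit; stays where it is.
- dropper: White dropper bottle with a pointed nozzle, 30 mm diameter, 58 mm high. Origin: centre of its underside. Not wanted in either kit; stays where it is.
Not all that is in view belongs to the job. Leave any green or yellow look-alike of the long_bridge alone.

How it is judged:
At the end, for the whole second after the job is handed in: Each kit part lies in its bay on the tray floor (within 5 mm, tilt under 0.12 rad), at rest; bridges lengthways within 0.4 rad; tin and round-topped block in separate small bays; cork block and dropper upright (tilt under 0.15 rad) within 40 mm of their starts (x of long_bridge in the frame of guitar_tray between -0.074 and -0.006 m and y of long_bridge in the frame of guitar_tray between -0.035 and 0.035 m and z of each of long_bridge, tin, round_block in the frame of guitar_tray below 0.009 m and angle between each of long_bridge, short_bridge, tin, round_block, jar's own z axis and vertical below 0.12 rad and linear speed of each of long_bridge, short_bridge, tin, round_block, jar below 0.02 m/s and angular speed of each of long_bridge, short_bridge, tin, round_block, jar below 0.3 rad/s and angle between the y axis of long_bridge and the y axis of guitar_tray, either way round below 0.4 rad and x of short_bridge in the frame of ukulele_tray between -0.07 and 0.008 m and y of short_bridge in the frame of ukulele_tray between -0.02 and 0.02 m and z of each of short_bridge, jar in the frame of ukulele_tray below 0.009 m and angle between the y axis of short_bridge and the y axis of ukulele_tray, either way round below 0.4 rad and (((x of tin in the frame of guitar_tray between 0.015 and 0.077 m and y of tin in the frame of guitar_tray between 0.004 and 0.104 m) and (x of round_block in the frame of guitar_tray between 0.015 and 0.077 m and y of round_block in the frame of guitar_tray between -0.104 and -0.004 m)) or ((x of tin in the frame of guitar_tray between 0.015 and 0.077 m and y of tin in the frame of guitar_tray between -0.104 and -0.004 m) and (x of round_block in the frame of guitar_tray between 0.015 and 0.077 m and y of round_block in the frame of guitar_tray between 0.004 and 0.104 m))) and x of jar in the frame of ukulele_tray between 0.03 and 0.062 m and y of jar in the frame of ukulele_tray between -0.05 and 0.05 m and distance of each of flat_block, dropper from where it was at the start of the episode below 0.04 m and angle between each of flat_block, dropper's own z axis and vertical below 0.15 rad); the robot touches nothing.
It fails at once if the cork block or the dropper bottle is shifted by more than 60 mm or knocked over (distance of any of flat_block, dropper from where it was at the start of the episode above 0.06 m or angle between any of flat_block, dropper's own z axis and vertical above 0.6 rad).
It also fails if it takes over 134 s, if anything falls off the work surface, if the arm or the gripper's body presses on something with over 40 N, if the wrist force passes 120 N, or if a joint passes its speed limit or range.

## Working session

There is one attempt and no reset: what is moved stays moved. The work goes in short steps, Python scripts to look and compute and a shell command to move; the robot and the scene stay as the last step left them, time stands still between calls to the robot, and variables do not carry over. Pictures are saved under pics/ and viewed, and the job is handed in when it is done.

```bash
ls; mkdir -p pics; python3 - <<'E'
from station import bot
import cv2
print(bot.get_state())
for n in ("scene","side","wrist"):
    p,d=bot.snapshot(n); cv2.imwrite(f"pics/{n}0.png",p[:,:,::-1])
    c=bot.camera_params(n); print(n,c)
E
```

```text
pics
{'clock': 0.0, 'joints': array([ 1.21139546e+00,  4.91545564e-01,  1.55946715e+00, -4.43219071e-05,
        1.09171517e+00, -1.05571137e-01]), 'qvel': array([ 2.33988127e-04,  1.46034134e-03,  4.80915269e-04, -5.52245858e-05,
        4.02507253e-04, -2.39924337e-03]), 'effort': array([-1.55176684e-03, -6.12601376e+01, -2.58173543e+01,  6.92364480e-02,
        4.81597404e-02, -8.17118575e-05]), 'ee_pos': array([0.15682509, 0.60473801, 0.21406435]), 'tool_rot': array([-3.97585100e-01, -3.11610727e+00,  1.74935640e-03]), 'force': array([-0.71480358, -0.42317992, -0.98603825]), 'torque': array([0.00657442, 0.01926477, 0.02994635]), 'gripper_width': 0.09500513707938149}
scene {'mtx': array([[420.31800395,   0.        , 315.40109957],
       [  0.        , 420.31800395, 193.71869609],
       [  0.        ,   0.        ,   1.        ]]), 'R': array([[ 0.22126592,  0.9749726 ,  0.02167548],
       [ 0.53587156, -0.10298358, -0.83799526],
       [-0.81479019,  0.19703507, -0.54524685]]), 't': array([-0.12630274, -0.23554219,  1.3310498 ])}
side {'mtx': array([[410.69133989,   0.        , 324.86760835],
       [  0.        , 410.69133989, 204.63860712],
       [  0.        ,   0.        ,   1.        ]]), 'R': array([[-0.99955967, -0.02941793, -0.00388068],
       [-0.01295109,  0.55019207, -0.8349377 ],
       [ 0.02669726, -0.83451979, -0.5503308 ]]), 't': array([0.47850716, 0.02960997, 0.96750307])}
wrist {'mtx': array([[282.72758883,   0.        , 318.79211357],
       [  0.        , 282.72758883, 197.82233048],
       [  0.        ,   0.        ,   1.        ]]), 'R': array([[ 2.51120238e-01,  9.67955894e-01,  1.15025711e-04],
       [ 9.24241377e-01, -2.39814530e-01,  2.97097404e-01],
       [ 2.87604768e-01, -7.45008591e-02, -9.54847171e-01]]), 't': array([-0.62630012, -0.03369575,  0.39220626])}
```

View pics/scene0.png

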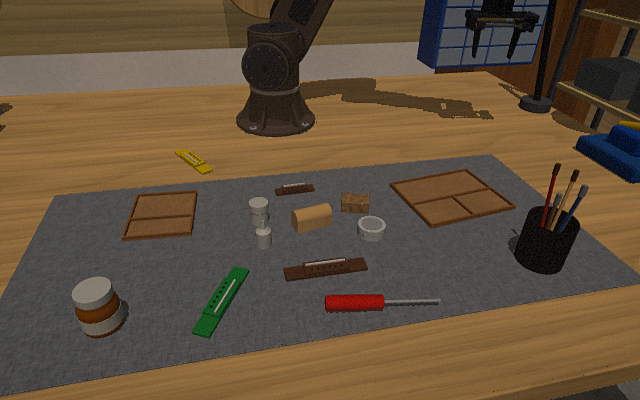

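View pics/side0.png

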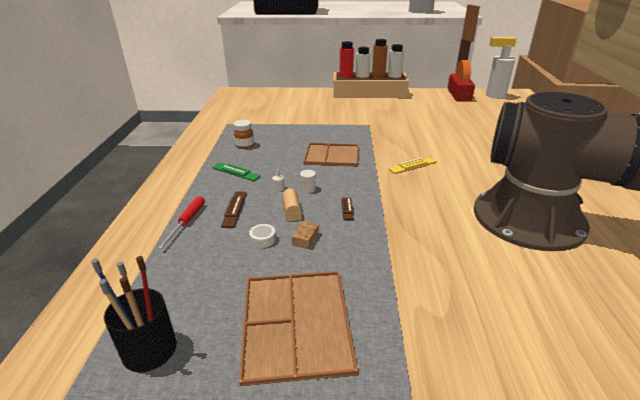

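View pics/wrist0.png

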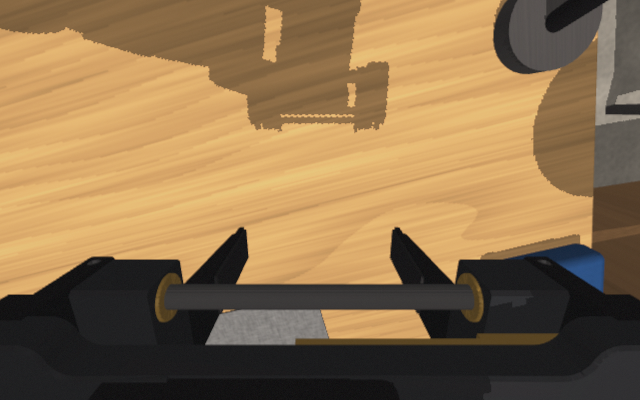

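The scene picture shows the dark long bridge at (325,268), with the green one at (222,300) and the yellow one at (193,160) as look-alikes. The short bridge is at (294,188). The white jar is at (259,210), and the dropper at (263,238) and the brown jar at (98,305) could be mistaken for it. The tin is at (371,228), the round block at (312,217) and the cork block at (355,202). The large tray is at (450,195) and the small one at (162,213). Next I'll measure them.

```bash
cat > h.py <<'E'
from station import bot
import numpy as np, cv2
def world(cam,d,mask):
    c=bot.camera_params(cam); v,u=np.nonzero(mask&(d>0)); z=d[v,u]
    X=np.stack([(u-c["mtx"][0,2])/c["mtx"][0,0]*z,(v-c["mtx"][1,2])/c["mtx"][1,1]*z,z],1)
    return (X-c["t"])@c["R"]   # R^T (X-t)
def look(cam,names,thr=0.2):
    p,d=bot.snapshot(cam); out=[]
    for n in names:
        for r in bot.cut_out(cam,n)[:3]:
            if r["p"]<thr: continue
            W=world(cam,d,r["pixels"]); out.append((n,r,W))
    return p,d,out
def rect(xy):
    (cx,cy),(a,b),an=cv2.minAreaRect(xy.astype(np.float32)*1000)
    if a<b: a,b,an=b,a,an+90
    return f"c=({cx:.0f},{cy:.0f}) L={a:.0f} W={b:.0f} longdir={((an+90)%180)-90:.1f}deg"
E
cat > m.py <<'E'
from h import *
N=["guitar_tray","ukulele_tray","long_bridge","short_bridge","tin","jar","round_block","flat_block","dropper"]
for cam in ("scene","side"):
    p,d,o=look(cam,N)
    for n,r,W in o:
        z=W[:,2]; lo,hi=np.percentile(z,[2,98]); top=W[z>hi-0.006] if n not in("guitar_tray","ukulele_tray") else W[(z>0.001)&(z<.02)]
        k=W[(z>0.004)&(z<.08)]
        print(cam,n,f"p={r['p']:.2f}",[int(x) for x in r["rect"]],f"z {lo*1000:.0f}..{hi*1000:.0f} med {np.median(z)*1000:.0f}","top",rect(top),"| all",rect(k) if len(k)>3 else "")
E
python3 m.py
```

```text
Traceback (most recent call last):
  File "m.py", line 8, in <module>
    print(cam,n,f"p={r['p']:.2f}",[int(x) for x in r["rect"]],f"z {lo*1000:.0f}..{hi*1000:.0f} med {np.median(z)*1000:.0f}","top",rect(top),"| all",rect(k) if len(k)>3 else "")
                                                                                                                                  ~~~~^^^^^
  File "h.py", line 15, in rect
    (cx,cy),(a,b),an=cv2.minAreaRect(xy.astype(np.float32)*1000)
                     ~~~~~~~~~~~~~~~^^^^^^^^^^^^^^^^^^^^^^^^^^^^
cv2.error: OpenCV(4.12.0) /io/opencv/modules/imgproc/src/convhull.cpp:143: error: (-215:Assertion failed) total >= 0 && (depth == CV_32F || depth == CV_32S) in function 'convexHull'
```

```bash
sed -i 's/xy.astype/np.ascontiguousarray(xy[:,:2]).astype/' h.py; python3 m.py
```

```text
scene guitar_tray p=0.90 [390, 167, 515, 228] z 2..13 med 7 top c=(510,336) L=242 W=198 longdir=-82.7deg | all c=(512,334) L=233 W=194 longdir=-82.4deg
scene ukulele_tray p=0.73 [124, 191, 194, 242] z 3..13 med 6 top c=(468,-308) L=163 W=136 longdir=-2.7deg | all c=(468,-308) L=162 W=131 longdir=-3.5deg
scene long_bridge p=0.92 [280, 255, 367, 282] z 4..18 med 11 top c=(699,-11) L=80 W=32 longdir=89.4deg | all c=(699,-12) L=147 W=33 longdir=89.2deg
scene long_bridge p=0.58 [189, 265, 250, 340] z 5..18 med 11 top c=(734,-194) L=82 W=30 longdir=-28.7deg | all c=(734,-194) L=151 W=31 longdir=-28.7deg
scene long_bridge p=0.57 [175, 144, 214, 175] z -2..15 med 7 top c=(232,-252) L=91 W=31 longdir=29.6deg | all c=(234,-251) L=152 W=32 longdir=29.9deg
scene short_bridge p=0.85 [274, 184, 312, 196] z 3..18 med 11 top c=(430,-18) L=55 W=24 longdir=-87.6deg | all c=(429,-19) L=87 W=26 longdir=-87.9deg
scene tin p=0.69 [361, 216, 384, 242] z 5..28 med 26 top c=(612,105) L=55 W=53 longdir=-38.8deg | all c=(613,105) L=55 W=54 longdir=-76.0deg
scene jar p=0.74 [247, 194, 267, 225] z 2..51 med 39 t
[... 2460 characters left out ...]
6, 195] z 7..54 med 40 top c=(528,-107) L=38 W=35 longdir=-63.6deg | all c=(527,-107) L=38 W=36 longdir=-87.5deg
side flat_block p=0.91 [292, 221, 315, 247] z 8..32 med 29 top c=(518,101) L=62 W=39 longdir=71.8deg | all c=(518,102) L=64 W=39 longdir=72.1deg
side flat_block p=0.74 [240, 268, 357, 386] z 6..15 med 8 top c=(520,330) L=224 W=176 longdir=-82.4deg | all c=(520,330) L=224 W=178 longdir=-82.2deg
side dropper p=0.58 [272, 176, 286, 186] z 10..46 med 30 top c=(604,-106) L=17 W=13 longdir=34.2deg | all c=(604,-103) L=23 W=21 longdir=-40.6deg
side dropper p=0.29 [296, 169, 316, 196] z 3..54 med 35 top c=(527,-108) L=40 W=36 longdir=-87.0deg | all c=(530,-153) L=132 W=43 longdir=-82.2deg
```

```bash
cat > go.py <<'E'
# go.py x y z(mm) jaw_yaw_deg -> shift (mm, tool axes) and turn
import sys; from h import *
from scipy.spatial.transform import Rotation as Ro
s=bot.get_state(); R=Ro.from_rotvec(s["tool_rot"]).as_matrix(); p=s["ee_pos"]*1000
yaw=np.degrees(np.arctan2(R[1,1],R[0,1]))
print(f"t={s['clock']:.2f} tcp={np.round(p,1)} jawyaw={yaw:.1f} tilt={np.degrees(np.arccos(-R[2,2])):.2f} w={s['gripper_width']*1000:.1f} F={np.round(s['force'],1)}")
a=[float(v) for v in sys.argv[1:]]
for i in range(0,len(a),4):
    g=np.array(a[i:i+3]); d=R.T@(g-p); t=-((a[i+3]-yaw+90)%180-90)
    j1=np.arctan2(g[1],g[0]); yt=yaw-t
    j6=(np.degrees(j1)-yt+180)%360-180
    print("shift",np.round(d/1000,4).tolist(),"turn",round(t,1),"dist",round(np.linalg.norm(d)),"j6~",round(j6))
E
python3 - <<'E'
from h import *
c=bot.camera_params("wrist"); print("wristcam",-c["R"].T@c["t"])
a=cv2.imread("pics/scene0.png")[140:345,100:560]
b=cv2.resize(a[0:205,70:300],None,fx=3.4,fy=2.9,interpolation=cv2.INTER_CUBIC); cv2.imwrite("pics/crop1.png",b)
p,d=bot.snapshot("scene"); m=np.zeros(d.shape,bool); m[160:270,515:590]=1
W=world("scene",d,m); W=W[(W[:,2]>.02)&(W[:,0]<.9)]; print("pot",W.min(0),W.max(0))
E
python3 go.py 699 -10 150 0
```

```text
wristcam [0.07563171 0.62740433 0.38502534]
pot [0.70627282 0.34651922 0.02002416] [0.79175194 0.43242937 0.19296794]
t=1.70 tcp=[156.9 605.  214.6] jawyaw=75.5 tilt=0.00 w=95.3 F=[ 0.4  0.9 -1.1]
shift [-0.6791, -0.4592, 0.0646] turn 75.5 dist 822 j6~ -1
```

View pics/crop1.png

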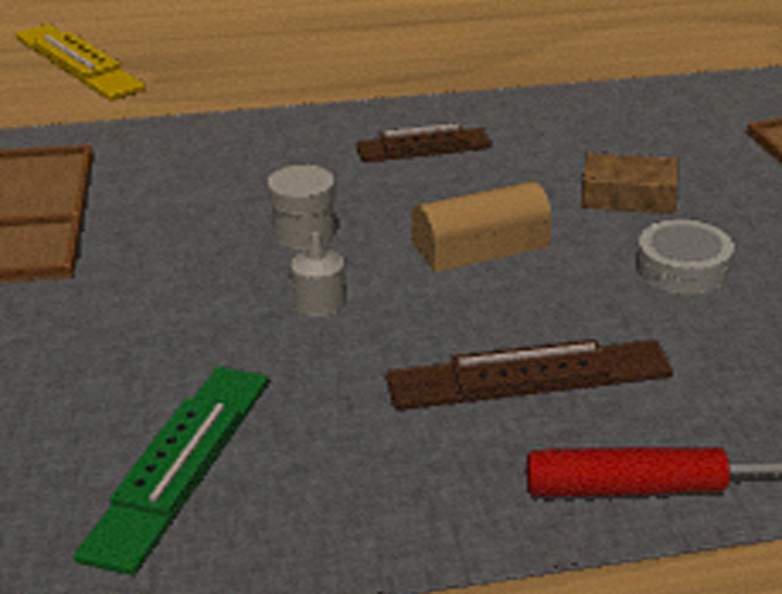

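The crop confirms the choices. The dark brown bridge with six holes is the long one, and the green and yellow ones are look-alikes. The wide-lidded jar is behind the nozzled dropper, and the round-topped block is light wood while the cork block is flat. Moving to the long bridge.

```bash
python3 -m jog '[[[-0.679,-0.459,0.065],75.5],[[-0.679,-0.459,0.065],75.5],[[-0.679,-0.459,0.065],75.5],[[-0.679,-0.459,0.065],75.5],[[-0.679,-0.459,0.065],75.5],[[-0.679,-0.459,0.065],75.5],[[-0.679,-0.459,0.065],75.5],[[-0.679,-0.459,0.065],75.5],[[-0.679,-0.459,0.065],75.5],[[-0.679,-0.459,0.065],75.5],[[-0.679,-0.459,0.065],75.5],[[-0.679,-0.459,0.065],75.5]]' 0 20; python3 go.py 699 -10 150 0
```

```text
clock: 3.2
ee_pos: [0.6526, 0.0424, 0.1553]
tool_rot: [2.222, 2.22, 0.001]
force: [0.5, -0.0, 0.3]
gripper_width: 0.0945
t=3.20 tcp=[652.6  42.4 155.3] jawyaw=-0.1 tilt=0.02 w=94.5 F=[ 0.5 -0.   0.3]
shift [-0.0523, 0.0465, 0.0053] turn -0.1 dist 70 j6~ -1
```

```bash
python3 -m jog '[[[-0.03,0.03,0.01],0],[[-0.03,0.03,0.01],0],[[-0.03,0.03,0.01],0]]'; cat > wl.py <<'E'
import sys; from h import *
name,nm=sys.argv[1],sys.argv[2:]
p,d,o=look("wrist",nm); cv2.imwrite(f"pics/{name}.png",p[:,:,::-1])
for n,r,W in o:
    z=W[:,2]; hi=np.percentile(z,97); top=W[z>hi-0.006]; k=W[(z>.0055)&(z<.08)]
    print(n,f"p={r['p']:.2f}",[int(x) for x in r["rect"]],f"zhi {hi*1000:.0f} top",rect(top),"| all",rect(k) if len(k)>3 else "")
E
python3 wl.py w1 long_bridge;  python3 go.py 699 -10 150 0
```

```text
clock: 3.58
ee_pos: [0.6809, 0.0145, 0.1452]
tool_rot: [-2.222, -2.22, 0.0]
force: [0.3, -0.4, 0.3]
gripper_width: 0.0951
long_bridge p=0.66 [306, 309, 381, 338] zhi 19 top c=(724,-172) L=62 W=25 longdir=-1.6deg | all c=(713,-180) L=104 W=31 longdir=-28.1deg
long_bridge p=0.65 [320, 145, 347, 268] zhi 20 top c=(698,-8) L=80 W=30 longdir=90.0deg | all c=(698,-7) L=149 W=30 longdir=89.6deg
t=3.67 tcp=[680.8  15.2 145.8] jawyaw=0.0 tilt=0.01 w=94.9 F=[ 0.1  0.7 -0.6]
shift [-0.0252, 0.0181, -0.0042] turn 0.0 dist 31 j6~ -1
```

View pics/w1.png

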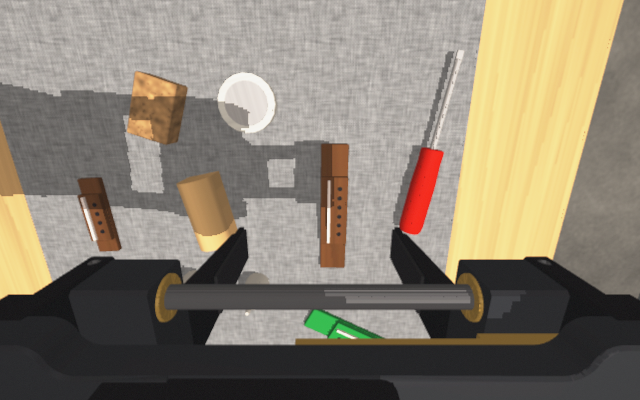

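The wrist picture shows the dark long bridge at (334,205), between the fingers. It measures about (698,-8), agreeing with the other cameras. Going down.

```bash
python3 -m jog '[[[-0.023,0.017,0.05],0],[[-0.023,0.017,0.09],0],[[-0.023,0.017,0.115],0],[[-0.023,0.017,0.125],0],[[-0.023,0.017,0.125],0],[[-0.023,0.017,0.125],0]]' 0.3 25;  python3 go.py 698 -8 6 0
```

```text
clock: 4.42
ee_pos: [0.6989, -0.0086, 0.0218]
tool_rot: [2.221, 2.22, 0.002]
force: [0.2, 0.2, -0.5]
gripper_width: 0.0663
t=4.42 tcp=[698.9  -8.6  21.8] jawyaw=-0.0 tilt=0.11 w=66.3 F=[ 0.2  0.2 -0.5]
shift [0.0006, -0.0009, 0.0158] turn -0.0 dist 16 j6~ -1
```

```bash
python3 -m jog '[[[0,-0.001,0.010],0],[[0,-0.001,0.016],0],[[0,-0.001,0.016],0],[[0,-0.001,0.016],0]]';  python3 -m jog '[[[0,0,0],0],[[0,0,0],0],[[0,0,0],0],[[0,0,0],0],[[0,0,0],0]]' 1 25; python3 -m jog '[[[0,0,-0.04],0],[[0,0,-0.1],0],[[0,0,-0.1],0],[[0,0,-0.1],0]]'; python3 go.py 478 324 105 7.7
```

```text
clock: 4.92
ee_pos: [0.6973, -0.0089, 0.0043]
tool_rot: [-2.222, -2.22, -0.0]
force: [-0.0, -0.2, -0.4]
gripper_width: 0.0665
clock: 5.55
ee_pos: [0.6973, -0.0088, 0.0044]
tool_rot: [-2.222, -2.221, -0.0]
force: [-0.2, -0.3, 0.4]
gripper_width: 0.03
clock: 6.05
ee_pos: [0.697, -0.0088, 0.1041]
tool_rot: [-2.222, -2.22, 0.0]
force: [-0.3, -0.7, -0.9]
gripper_width: 0.03
t=6.05 tcp=[697.   -8.8 104.1] jawyaw=-0.0 tilt=0.02 w=30.0 F=[-0.3 -0.7 -0.9]
shift [0.3327, -0.2192, -0.0008] turn -7.7 dist 398 j6~ 26
```

```bash
python3 -m jog '[[[0.333,-0.219,-0.04],-7.7],[[0.333,-0.219,-0.04],-7.7],[[0.333,-0.219,-0.04],-7.7],[[0.333,-0.219,-0.04],-7.7],[[0.333,-0.219,-0.04],-7.7],[[0.333,-0.219,-0.04],-7.7],[[0.333,-0.219,-0.04],-7.7],[[0.333,-0.219,-0.04],-7.7],[[0.333,-0.219,-0.04],-7.7]]';python3 wl.py w2 guitar_tray; python3 go.py 479 325 30 7.7
```

```text
clock: 7.18
ee_pos: [0.4786, 0.3237, 0.1434]
tool_rot: [-2.068, -2.364, 0.002]
force: [-0.4, -0.1, -0.7]
gripper_width: 0.0295
guitar_tray p=0.67 [271, 80, 447, 259] zhi 14 top c=(518,342) L=198 W=177 longdir=-82.5deg | all c=(518,341) L=199 W=177 longdir=-82.5deg
t=7.28 tcp=[479.  323.3 143.7] jawyaw=7.6 tilt=0.06 w=29.8 F=[ 0.1  0.3 -0.2]
shift [0.0017, 0.0003, 0.1137] turn -0.1 dist 114 j6~ 26
```

View pics/w2.png

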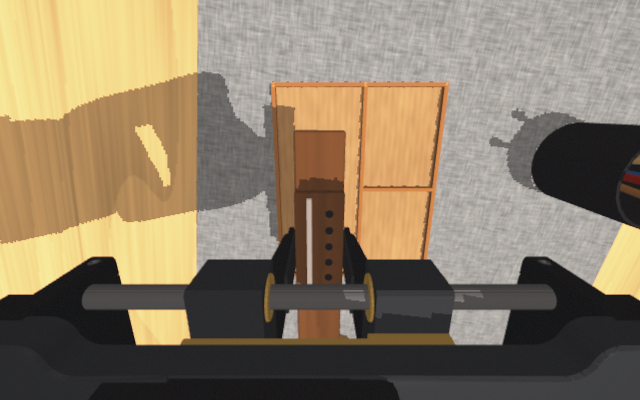

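The picture shows the bridge held straight over the long bay (bay columns about 275 to 362), with the small bays to the right. The tray centre x and yaw match. Lowering.

```bash
python3 -m jog '[[[0.001,0,0.06],0],[[0.001,0,0.1],0],[[0.001,0,0.12],0],[[0.001,0,0.129],0],[[0.001,0,0.1345],0],[[0.001,0,0.1345],0],[[0.001,0,0.1345],0]]'; python3 go.py
```

```text
clock: 8.15
ee_pos: [0.4788, 0.3254, 0.0106]
tool_rot: [2.068, 2.365, 0.002]
force: [-0.7, -0.5, -0.0]
gripper_width: 0.0295
t=8.15 tcp=[478.8 325.4  10.6] jawyaw=7.7 tilt=0.07 w=29.5 F=[-0.7 -0.5 -0. ]
```

```bash
python3 -m jog '[[[0,0,0.001],0],[[0,0,0.002],0],[[0,0,0.002],0]]'; python3 -m jog '[[[0,0,0],0],[[0,0,0],0],[[0,0,0],0],[[0,0,0],0]]' 0.45; python3 -m jog '[[[0,0,-0.02],0],[[0,0,-0.08],0],[[0,0,-0.12],0],[[0,0,-0.12],0]]';python3 go.py 560 -5 130 11.5
```

```text
clock: 8.52
ee_pos: [0.4785, 0.3254, 0.0083]
tool_rot: [2.068, 2.365, 0.001]
force: [-0.9, -0.1, 5.0]
gripper_width: 0.0297
clock: 9.02
ee_pos: [0.4784, 0.3253, 0.0078]
tool_rot: [-2.068, -2.365, 0.0]
force: [0.6, -0.7, -0.4]
gripper_width: 0.052
clock: 9.52
ee_pos: [0.4795, 0.3259, 0.1308]
tool_rot: [2.067, 2.364, 0.008]
force: [0.7, 0.6, -0.0]
gripper_width: 0.0525
t=9.53 tcp=[479.5 325.9 130.8] jawyaw=7.7 tilt=0.31 w=52.5 F=[ 0.7  0.6 -0. ]
shift [-0.3387, 0.0357, 0.0003] turn -3.8 dist 341 j6~ -12
```

Next the round block.

```bash
python3 -m jog '[[[-0.339,0.036,-0.02],-3.8],[[-0.339,0.036,-0.02],-3.8],[[-0.339,0.036,-0.02],-3.8],[[-0.339,0.036,-0.02],-3.8],[[-0.339,0.036,-0.02],-3.8],[[-0.339,0.036,-0.02],-3.8],[[-0.339,0.036,-0.02],-3.8],[[-0.339,0.036,-0.02],-3.8]]' 0.15; python3 wl.py w3 round_block; python3 go.py 560 -5 30 11.5
```

```text
clock: 10.52
ee_pos: [0.5587, -0.0052, 0.147]
tool_rot: [-1.988, -2.431, 0.001]
force: [0.9, -0.6, 0.1]
gripper_width: 0.0812
round_block p=0.67 [303, 156, 335, 232] zhi 46 top c=(559,-4) L=76 W=27 longdir=-77.7deg | all c=(558,-5) L=77 W=36 longdir=-78.8deg
t=10.62 tcp=[558.9  -4.7 147.4] jawyaw=11.5 tilt=0.05 w=80.7 F=[ 0.9 -0.5  0.3]
shift [-0.0006, 0.0012, 0.1174] turn 0.0 dist 117 j6~ -12
```

View pics/w3.png

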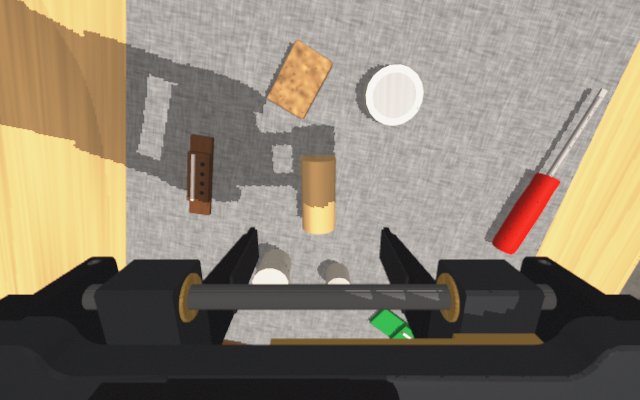

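The block sits at (319,193), centred and aligned with the jaws. Going down and gripping.

```bash
python3 -m jog '[[[0,0,0.06],0],[[0,0,0.11],0],[[0,0,0.133],0],[[0,0,0.141],0],[[0,0,0.141],0],[[0,0,0.141],0]]';  python3 -m jog '[[[0,0,0],0],[[0,0,0],0],[[0,0,0],0],[[0,0,0],0],[[0,0,0],0]]' 1 25; python3 -m jog '[[[0,0,-0.05],0],[[0,0,-0.12],0],[[0,0,-0.12],0],[[0,0,-0.12],0]]'; python3 go.py 572 283 130 7.7
```

```text
clock: 11.38
ee_pos: [0.5598, -0.0057, 0.0079]
tool_rot: [1.987, 2.431, 0.002]
force: [0.6, 0.2, -0.0]
gripper_width: 0.0807
clock: 12.0
ee_pos: [0.5592, -0.0059, 0.0068]
tool_rot: [-1.989, -2.432, 0.0]
force: [-0.2, -0.4, 1.2]
gripper_width: 0.0363
clock: 12.5
ee_pos: [0.5591, -0.0059, 0.1268]
tool_rot: [1.988, 2.432, 0.001]
force: [0.3, -0.3, -0.4]
gripper_width: 0.036
t=12.50 tcp=[559.1  -5.9 126.8] jawyaw=11.5 tilt=0.03 w=36.0 F=[ 0.3 -0.3 -0.4]
shift [0.2805, 0.07, -0.0032] turn 3.8 dist 289 j6~ 19
```

```bash
python3 -m jog '[[[0.281,0.07,-0.01],3.8],[[0.281,0.07,-0.01],3.8],[[0.281,0.07,-0.01],3.8],[[0.281,0.07,-0.01],3.8],[[0.281,0.07,-0.01],3.8],[[0.281,0.07,-0.01],3.8],[[0.281,0.07,-0.01],3.8],[[0.281,0.07,-0.01],3.8]]'; python3 wl.py w4 guitar_tray long_bridge; python3 go.py 572 283 11 7.7
```

```text
clock: 13.5
ee_pos: [0.572, 0.2822, 0.1361]
tool_rot: [-2.069, -2.363, 0.002]
force: [-0.3, -0.7, -0.3]
gripper_width: 0.0357
guitar_tray p=0.67 [174, 17, 365, 240] zhi 14 top c=(519,332) L=220 W=176 longdir=-82.4deg | all c=(519,332) L=220 W=176 longdir=-82.4deg
long_bridge p=0.84 [211, 59, 252, 210] zhi 24 top c=(479,326) L=79 W=31 longdir=-82.3deg | all c=(479,326) L=150 W=31 longdir=-82.5deg
t=13.65 tcp=[572.2 282.5 136.8] jawyaw=7.6 tilt=0.01 w=35.9 F=[-0.1 -0.6 -2.2]
shift [0.0005, -0.0001, 0.1258] turn -0.1 dist 126 j6~ 19
```

View pics/w4.png

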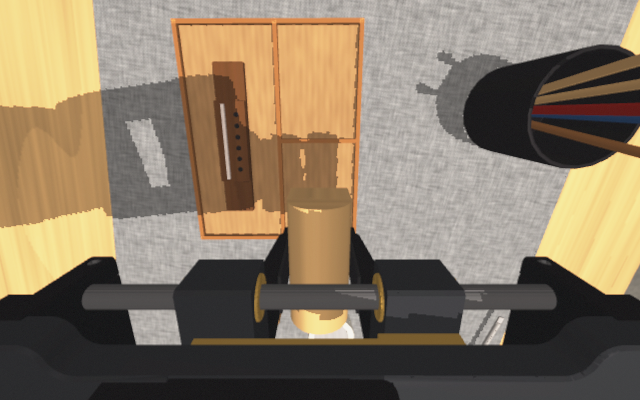

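The long bridge lies in its bay at (232,135), matching the tray's yaw. The block is over the near small bay. Lowering.

```bash
python3 -m jog '[[[0,0,0.06],0],[[0,0,0.1],0],[[0,0,0.116],0],[[0,0,0.123],0],[[0,0,0.1255],0],[[0,0,0.1255],0],[[0,0,0.1255],0]]'; python3 go.py
```

```text
clock: 14.52
ee_pos: [0.5724, 0.2836, 0.0123]
tool_rot: [2.068, 2.364, 0.002]
force: [0.1, 0.4, -0.1]
gripper_width: 0.0359
t=14.53 tcp=[572.4 283.6  12.3] jawyaw=7.7 tilt=0.08 w=35.9 F=[ 0.1  0.4 -0.1]
```

```bash
python3 -m jog '[[[0,0,0.001],0],[[0,0,0.0015],0],[[0,0,0.0015],0]]'; python3 -m jog '[[[0,0,0],0],[[0,0,0],0],[[0,0,0],0],[[0,0,0],0]]' 0.55; python3 -m jog '[[[0,0,-0.02],0],[[0,0,-0.08],0],[[0,0,-0.12],0],[[0,0,-0.12],0]]';python3 go.py 612 106 130 90
```

```text
clock: 14.9
ee_pos: [0.5723, 0.2835, 0.0108]
tool_rot: [2.068, 2.365, 0.001]
force: [-2.0, -0.7, 7.1]
gripper_width: 0.0358
clock: 15.4
ee_pos: [0.572, 0.2834, 0.0098]
tool_rot: [-2.068, -2.365, 0.0]
force: [0.1, 1.0, 0.4]
gripper_width: 0.0426
clock: 15.9
ee_pos: [0.5734, 0.284, 0.1345]
tool_rot: [2.066, 2.362, 0.01]
force: [-0.4, -0.6, -0.1]
gripper_width: 0.0427
t=15.90 tcp=[573.4 284.  134.5] jawyaw=7.7 tilt=0.40 w=42.7 F=[-0.4 -0.6 -0.1]
shift [-0.1815, 0.0145, 0.0043] turn -82.3 dist 182 j6~ -80
```

```bash
python3 -m jog '[[[-0.181,0.015,-0.01],-82.3],[[-0.181,0.015,-0.01],-82.3],[[-0.181,0.015,-0.01],-82.3],[[-0.181,0.015,-0.01],-82.3],[[-0.181,0.015,-0.01],-82.3],[[-0.181,0.015,-0.01],-82.3],[[-0.181,0.015,-0.01],-82.3],[[-0.181,0.015,-0.01],-82.3],[[-0.181,0.015,-0.01],-82.3],[[-0.181,0.015,-0.01],-82.3]]' 0; python3 wl.py w5 tin flat_block; python3 go.py 612 106 6 90
```

```text
clock: 17.15
ee_pos: [0.6109, 0.106, 0.1397]
tool_rot: [-0.006, -3.141, -0.0]
force: [-1.1, 0.6, 0.6]
gripper_width: 0.0953
tin p=0.92 [293, 164, 345, 220] zhi 29 top c=(610,106) L=55 W=54 longdir=31.0deg | all c=(610,106) L=55 W=55 longdir=27.8deg
flat_block p=0.60 [274, 70, 349, 130] zhi 31 top c=(518,101) L=60 W=40 longdir=72.0deg | all c=(518,101) L=60 W=40 longdir=72.0deg
t=17.30 tcp=[611.  106.1 139.8] jawyaw=89.9 tilt=0.01 w=94.7 F=[ 0.2 -0.3 -0.6]
shift [-0.001, -0.0001, 0.1338] turn -0.1 dist 134 j6~ -80
```

View pics/w5.png

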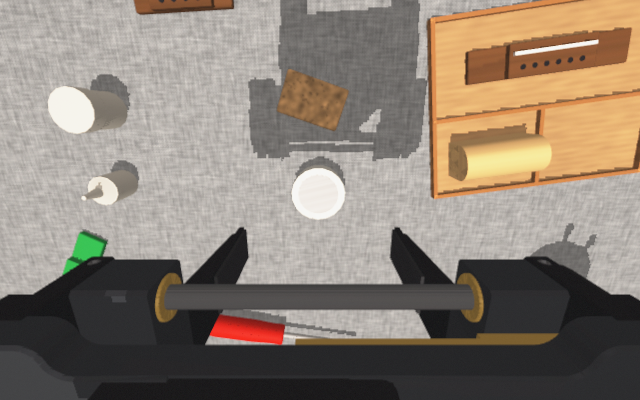

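The tin is centred at (319,193) and the cork block is clear at (313,99). The round block is in the near small bay around (500,157). Going down.

```bash
python3 -m jog '[[[0,0,0.06],0],[[0,0,0.1],0],[[0,0,0.126],0],[[0,0,0.133],0],[[0,0,0.133],0],[[0,0,0.133],0]]';  python3 -m jog '[[[0,0,0],0],[[0,0,0],0],[[0,0,0],0],[[0,0,0],0],[[0,0,0],0]]' 1 25; python3 -m jog '[[[0,0,-0.05],0],[[0,0,-0.12],0],[[0,0,-0.12],0],[[0,0,-0.12],0]]'; python3 wl.py w6 round_block guitar_tray; python3 go.py 557 392 130 97.7
```

```text
clock: 18.05
ee_pos: [0.6117, 0.1061, 0.0081]
tool_rot: [0.001, 3.14, 0.0]
force: [-0.0, 0.7, 0.2]
gripper_width: 0.095
clock: 18.68
ee_pos: [0.611, 0.106, 0.0068]
tool_rot: [-0.001, -3.142, -0.0]
force: [-0.3, 0.1, 0.9]
gripper_width: 0.0547
clock: 19.18
ee_pos: [0.6109, 0.106, 0.1269]
tool_rot: [0.001, 3.141, 0.0]
force: [0.2, -0.4, -0.1]
gripper_width: 0.0547
round_block p=0.95 [457, 136, 563, 182] zhi 48 top c=(571,284) L=77 W=28 longdir=-81.8deg | all c=(571,300) L=114 W=43 longdir=-88.0deg
guitar_tray p=0.75 [430, 0, 640, 205] zhi 12 top c=(519,324) L=208 W=177 longdir=-82.3deg | all c=(518,325) L=211 W=177 longdir=-82.3deg
t=19.32 tcp=[610.3 106.  125.1] jawyaw=90.0 tilt=0.15 w=54.7 F=[-1.1 -0.5 -1.9]
shift [0.0536, 0.286, -0.0047] turn -7.7 dist 291 j6~ -63
```

View pics/w6.png

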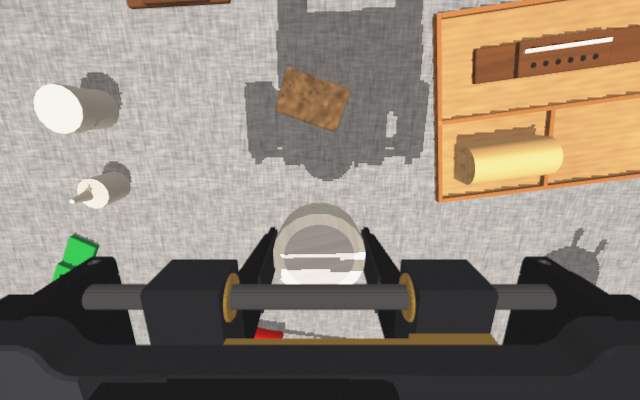

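```bash
python3 -m jog '[[[0.053,0.286,-0.01],-7.7],[[0.053,0.286,-0.01],-7.7],[[0.053,0.286,-0.01],-7.7],[[0.053,0.286,-0.01],-7.7],[[0.053,0.286,-0.01],-7.7],[[0.053,0.286,-0.01],-7.7],[[0.053,0.286,-0.01],-7.7],[[0.053,0.286,-0.01],-7.7]]'; python3 wl.py w7 guitar_tray; python3 go.py 557 392 11 97.7
```

```text
clock: 20.32
ee_pos: [0.5586, 0.3908, 0.1363]
tool_rot: [0.207, -3.134, 0.001]
force: [-0.6, 0.3, -0.2]
gripper_width: 0.0545
guitar_tray p=0.86 [141, 52, 377, 230] zhi 14 top c=(519,331) L=221 W=176 longdir=-82.1deg | all c=(519,331) L=221 W=176 longdir=-82.1deg
guitar_tray p=0.71 [271, 202, 364, 284] zhi 159 top c=(554,391) L=55 W=47 longdir=-82.8deg | all c=(576,399) L=45 W=3 longdir=-88.5deg
t=20.43 tcp=[558.7 391.  136.7] jawyaw=97.6 tilt=0.02 w=54.5 F=[ 0.6 -0.4 -0.4]
shift [0.0015, 0.0013, 0.1257] turn -0.1 dist 126 j6~ -63
```

View pics/w7.png

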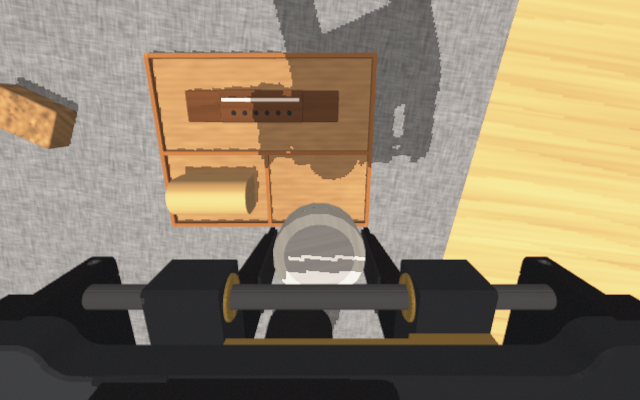

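The tin hangs over the free far small bay. The block at (212,193) and the long bridge at (262,106) lie in their bays. Lowering.

```bash
python3 -m jog '[[[0.0015,0.001,0.06],0],[[0.0015,0.001,0.1],0],[[0.0015,0.001,0.116],0],[[0.0015,0.001,0.123],0],[[0.0015,0.001,0.126],0],[[0.0015,0.001,0.127],0],[[0.0015,0.001,0.127],0],[[0.0015,0.001,0.127],0]]'; python3 go.py
```

```text
clock: 21.42
ee_pos: [0.5571, 0.3932, 0.0108]
tool_rot: [-0.21, 3.133, 0.001]
force: [-0.0, -0.4, 4.7]
gripper_width: 0.0546
t=21.43 tcp=[557.1 393.2  10.8] jawyaw=97.7 tilt=0.10 w=54.6 F=[-0.  -0.4  4.7]
```

Contact with about 5 N at the expected height, so I'll release. Then the jar.

```bash
python3 -m jog '[[[0,0,0],0],[[0,0,0],0],[[0,0,0],0],[[0,0,0],0]]' 0.28; python3 -m jog '[[[0,0,-0.02],0],[[0,0,-0.08],0],[[0,0,-0.13],0],[[0,0,-0.13],0],[[0,0,-0.13],0]]';python3 wl.py w8 tin guitar_tray; python3 go.py 527 -107 140 90
```

```text
clock: 21.92
ee_pos: [0.5565, 0.3929, 0.0097]
tool_rot: [0.21, -3.134, 0.0]
force: [0.6, -0.3, -0.3]
gripper_width: 0.0682
clock: 22.55
ee_pos: [0.5564, 0.3927, 0.1404]
tool_rot: [-0.21, 3.134, 0.0]
force: [-0.4, -0.8, -0.1]
gripper_width: 0.0684
tin p=0.76 [292, 166, 346, 219] zhi 31 top c=(556,394) L=55 W=54 longdir=-26.9deg | all c=(557,396) L=60 W=57 longdir=74.5deg
guitar_tray p=0.57 [141, 52, 373, 229] zhi 12 top c=(518,330) L=221 W=176 longdir=-82.4deg | all c=(518,330) L=221 W=176 longdir=-82.4deg
t=22.70 tcp=[556.2 392.6 138.8] jawyaw=97.7 tilt=0.11 w=68.6 F=[-0.6 -0.6 -0.7]
shift [0.0955, -0.4913, -0.0007] turn 7.7 dist 500 j6~ -101
```

View pics/w8.png

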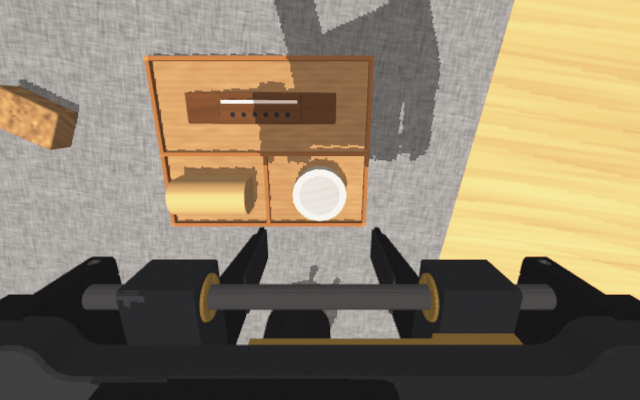

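The tin is in its bay at (319,194), so the guitar tray is complete. On to the jar.

```bash
python3 -m jog '[[[0.096,-0.491,-0.005],7.7],[[0.096,-0.491,-0.005],7.7],[[0.096,-0.491,-0.005],7.7],[[0.096,-0.491,-0.005],7.7],[[0.096,-0.491,-0.005],7.7],[[0.096,-0.491,-0.005],7.7],[[0.096,-0.491,-0.005],7.7],[[0.096,-0.491,-0.005],7.7],[[0.096,-0.491,-0.005],7.7],[[0.096,-0.491,-0.005],7.7],[[0.096,-0.491,-0.005],7.7]]' 0; python3 wl.py w9 jar dropper; python3 go.py 527 -107 24 90
```

```text
clock: 24.08
ee_pos: [0.5269, -0.1052, 0.1445]
tool_rot: [0.002, -3.141, -0.001]
force: [0.3, -0.8, -1.1]
gripper_width: 0.0952
jar p=0.65 [293, 169, 334, 217] zhi 53 top c=(526,-109) L=40 W=37 longdir=-0.0deg | all c=(526,-109) L=40 W=37 longdir=-0.0deg
dropper p=0.77 [300, 235, 326, 275] zhi 57 top c=(602,-110) L=7 W=4 longdir=76.7deg | all c=(602,-110) L=29 W=29 longdir=-4.2deg
t=24.23 tcp=[ 527.  -105.4  144.8] jawyaw=90.1 tilt=0.01 w=94.8 F=[ 0.5  0.6 -0.2]
shift [0.0, -0.0016, 0.1208] turn 0.1 dist 121 j6~ -101
```

View pics/w9.png

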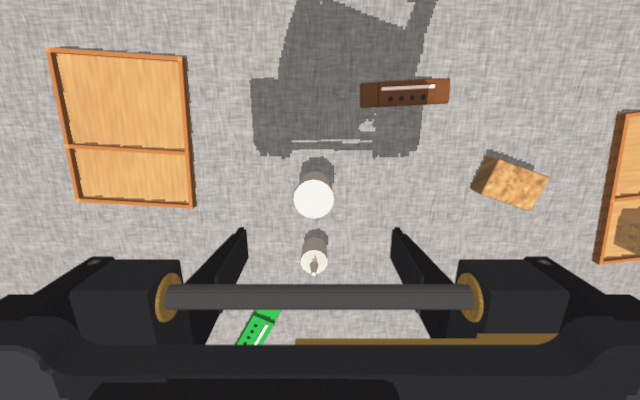

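The jar's white lid is at (313,199) and the dropper behind it at (313,262). The jar centre is about (526,-108.5), so I'll correct y slightly and go down.

```bash
python3 -m jog '[[[0.001,-0.003,0.05],0],[[0.001,-0.003,0.09],0],[[0.001,-0.003,0.112],0],[[0.001,-0.003,0.120],0],[[0.001,-0.003,0.120],0],[[0.001,-0.003,0.120],0]]';  python3 -m jog '[[[0,0,0],0],[[0,0,0],0],[[0,0,0],0],[[0,0,0],0],[[0,0,0],0]]' 1 20; python3 -m jog '[[[0,0,-0.05],0],[[0,0,-0.11],0],[[0,0,-0.11],0],[[0,0,-0.11],0]]'; python3 go.py 516 -309 130 87
```

```text
clock: 24.98
ee_pos: [0.5264, -0.1095, 0.0258]
tool_rot: [0.001, 3.14, -0.001]
force: [-0.2, 0.5, 0.9]
gripper_width: 0.0952
clock: 25.6
ee_pos: [0.5259, -0.1095, 0.0248]
tool_rot: [0.001, 3.142, 0.0]
force: [-0.6, -0.1, -0.9]
gripper_width: 0.0506
clock: 26.1
ee_pos: [0.5256, -0.1095, 0.1346]
tool_rot: [-0.001, -3.141, -0.0]
force: [-0.9, 0.5, -0.0]
gripper_width: 0.0104
t=26.10 tcp=[ 525.6 -109.5  134.6] jawyaw=90.0 tilt=0.01 w=10.4 F=[-0.9  0.5 -0. ]
shift [0.0095, -0.1995, 0.0046] turn 3.0 dist 200 j6~ -118
```

The fingers were still closing (50.6 mm) when I lifted, so the jar was missed. I'll look before going on.

```bash
python3 -m jog '[[[0,0,0],0],[[0,0,0],0],[[0,0,0],0],[[0,0,0],0]]' 0.2; python3 wl.py w10 jar dropper; python3 go.py 526 -109 24 90
```

```text
clock: 26.6
ee_pos: [0.5259, -0.1095, 0.1345]
tool_rot: [-0.001, -3.141, -0.0]
force: [0.2, -0.2, -0.2]
gripper_width: 0.0453
jar p=0.91 [299, 172, 336, 221] zhi 53 top c=(525,-109) L=38 W=38 longdir=55.2deg | all c=(525,-109) L=38 W=38 longdir=57.2deg
dropper p=0.59 [305, 240, 329, 283] zhi 56 top c=(601,-110) L=7 W=4 longdir=-82.9deg | all c=(602,-110) L=29 W=27 longdir=-1.5deg
t=26.75 tcp=[ 525.9 -109.5  134.8] jawyaw=90.0 tilt=0.01 w=57.1 F=[0.  0.4 0.1]
shift [-0.0001, 0.0005, 0.1108] turn -0.0 dist 111 j6~ -102
```

View pics/w10.png

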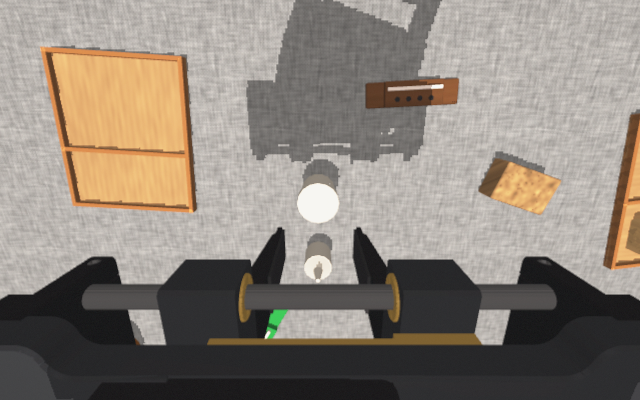

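The jar is still upright and undisturbed at (525.5,-109). I'll retry once the fingers are open and check the grip before lifting.

```bash
python3 -m jog '[[[0,0,0],0],[[0,0,0],0],[[0,0,0],0],[[0,0,0.02],0],[[0,0,0.06],0],[[0,0,0.1],0],[[0,0,0.11],0],[[0,0,0.11],0],[[0,0,0.11],0]]' 0.2;  python3 -m jog '[[[0,0,0],0],[[0,0,0],0],[[0,0,0],0],[[0,0,0],0],[[0,0,0],0],[[0,0,0],0],[[0,0,0],0],[[0,0,0],0]]' 1 20; python3 go.py
```

```text
clock: 27.88
ee_pos: [0.5266, -0.1097, 0.0261]
tool_rot: [0.001, 3.14, -0.001]
force: [0.6, -0.4, 0.4]
gripper_width: 0.0761
clock: 28.88
ee_pos: [0.526, -0.1095, 0.0249]
tool_rot: [0.001, 3.141, 0.0]
force: [-1.0, 0.6, 1.8]
gripper_width: 0.0394
t=28.88 tcp=[ 526.  -109.5   24.9] jawyaw=90.0 tilt=0.01 w=39.4 F=[-1.   0.6  1.8]
```

```bash
python3 -m jog '[[[0,0,-0.05],0],[[0,0,-0.11],0],[[0.005,-0.06,-0.11],3],[[0.01,-0.12,-0.11],3],[[0.01,-0.18,-0.11],3],[[0.01,-0.2,-0.11],3],[[0.01,-0.2,-0.11],3],[[0.01,-0.2,-0.11],3]]'; python3 wl.py w11 ukulele_tray; python3 go.py 516 -309 29 87
```

```text
clock: 29.88
ee_pos: [0.5157, -0.3081, 0.1346]
tool_rot: [-0.082, -3.14, -0.001]
force: [0.0, 0.2, 0.2]
gripper_width: 0.0395
ukulele_tray p=0.91 [251, 63, 383, 218] zhi 14 top c=(467,-307) L=157 W=130 longdir=-3.7deg | all c=(467,-307) L=157 W=130 longdir=-3.7deg
t=29.98 tcp=[ 516.  -308.   134.8] jawyaw=87.1 tilt=0.03 w=39.7 F=[-0.3  0.3 -1.2]
shift [-0.0001, -0.001, 0.1058] turn 0.1 dist 106 j6~ -118
```

View pics/w11.png

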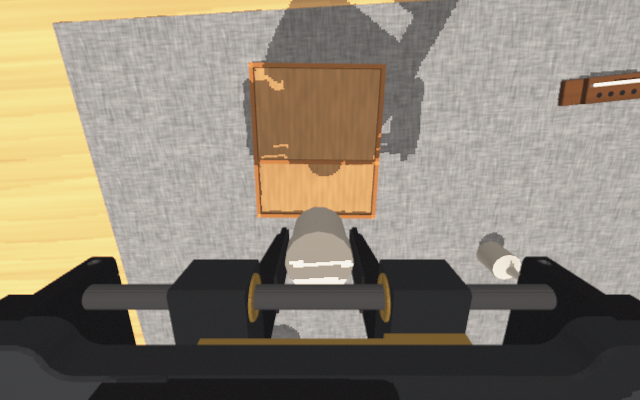

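The tray fits its true size with centre (467,-307) and yaw -3.7 degrees. The jar hangs upright over the narrow bay. I'll shift about 3 mm and lower.

```bash
python3 -m jog '[[[0.003,-0.002,0.05],0.7],[[0.003,-0.002,0.085],0.7],[[0.003,-0.002,0.1],0.7],[[0.003,-0.002,0.104],0.7],[[0.003,-0.002,0.106],0.7],[[0.003,-0.002,0.106],0.7],[[0.003,-0.002,0.106],0.7]]'; python3 go.py
```

```text
clock: 30.85
ee_pos: [0.5129, -0.3116, 0.0296]
tool_rot: [0.103, 3.139, -0.001]
force: [0.1, 0.5, 0.0]
gripper_width: 0.0394
t=30.85 tcp=[ 512.9 -311.6   29.6] jawyaw=86.3 tilt=0.07 w=39.4 F=[0.1 0.5 0. ]
```

```bash
python3 -m jog '[[[0,0,0.0005],0],[[0,0,0.001],0],[[0,0,0.001],0]]'; python3 -m jog '[[[0,0,0],0],[[0,0,0],0],[[0,0,0],0],[[0,0,0],0],[[0,0,0],0]]' 0.35; python3 -m jog '[[[0,0,-0.02],0],[[0,0,-0.08],0],[[0,0,-0.11],0],[[0,0,-0.11],0],[[0,0,-0.11],0]]';python3 wl.py w12 jar ukulele_tray; python3 go.py 428 -18 130 2
```

```text
clock: 31.22
ee_pos: [0.5129, -0.3116, 0.0288]
tool_rot: [0.103, 3.139, -0.001]
force: [-2.2, 0.3, 9.1]
gripper_width: 0.0395
clock: 31.85
ee_pos: [0.5127, -0.3113, 0.0277]
tool_rot: [-0.102, -3.14, -0.0]
force: [-0.2, 0.2, -0.2]
gripper_width: 0.0616
clock: 32.48
ee_pos: [0.5123, -0.3111, 0.1369]
tool_rot: [-0.103, -3.139, -0.001]
force: [0.2, 0.2, -0.1]
gripper_width: 0.0615
ukulele_tray p=0.68 [254, 67, 382, 221] zhi 13 top c=(467,-307) L=156 W=130 longdir=-3.7deg | all c=(467,-307) L=156 W=130 longdir=-3.7deg
t=32.62 tcp=[ 512.3 -311.1  136.5] jawyaw=86.3 tilt=0.13 w=61.7 F=[ 0.7 -0.9  0.7]
shift [0.1032, 0.287, 0.007] turn 84.3 dist 305 j6~ -4
```

View pics/w12.png

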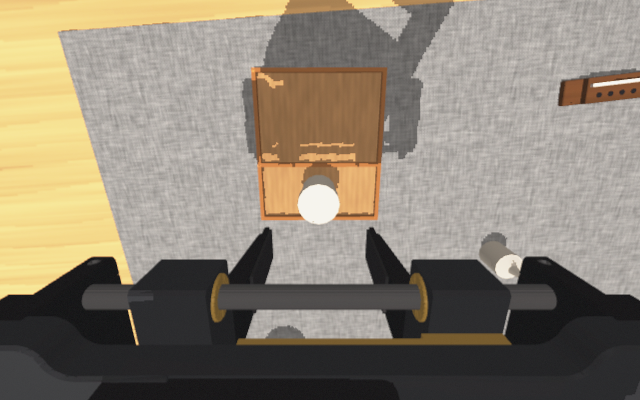

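The jar stands in the narrow bay at (319,204). The short bridge is next.

```bash
python3 -m jog '[[[0.103,0.287,0.0],84.3],[[0.103,0.287,0.0],84.3],[[0.103,0.287,0.0],84.3],[[0.103,0.287,0.0],84.3],[[0.103,0.287,0.0],84.3],[[0.103,0.287,0.0],84.3],[[0.103,0.287,0.0],84.3],[[0.103,0.287,0.0],84.3],[[0.103,0.287,0.0],84.3],[[0.103,0.287,0.0],84.3]]' 0.3; python3 wl.py w13 short_bridge; python3 go.py 428 -18 5 2
```

```text
clock: 33.88
ee_pos: [0.4285, -0.0183, 0.1375]
tool_rot: [-2.178, -2.263, 0.0]
force: [-0.5, -0.0, -0.4]
gripper_width: 0.0666
short_bridge p=0.86 [302, 146, 329, 230] zhi 19 top c=(426,-16) L=55 W=24 longdir=-87.4deg | all c=(426,-16) L=89 W=24 longdir=-87.4deg
t=33.98 tcp=[428.5 -18.3 137.6] jawyaw=2.1 tilt=0.02 w=66.0 F=[-0.1  0.   0.3]
shift [0.0003, -0.0005, 0.1326] turn 0.1 dist 133 j6~ -4
```

View pics/w13.png

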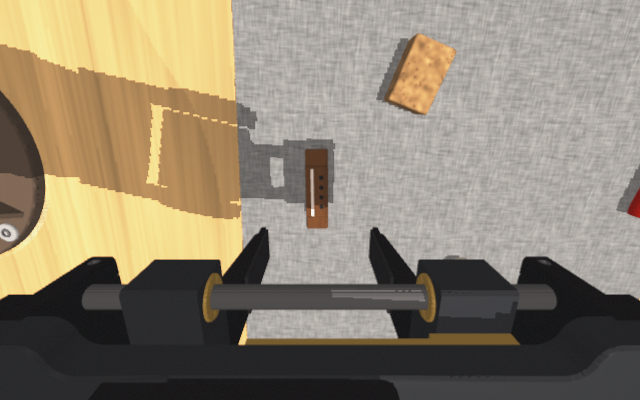

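The short bridge at (316,188) measures (426,-16) with its long axis at -87.4 degrees. Going down.

```bash
python3 -m jog '[[[0.002,-0.0025,0.05],-0.5],[[0.002,-0.0025,0.095],-0.5],[[0.002,-0.0025,0.12],-0.5],[[0.002,-0.0025,0.13],-0.5],[[0.002,-0.0025,0.133],-0.5],[[0.002,-0.0025,0.133],-0.5],[[0.002,-0.0025,0.133],-0.5]]';  python3 -m jog '[[[0,0,0],0],[[0,0,0],0],[[0,0,0],0],[[0,0,0],0],[[0,0,0],0],[[0,0,0],0],[[0,0,0],0],[[0,0,0],0]]' 1 25; python3 go.py
```

```text
clock: 34.85
ee_pos: [0.4265, -0.0164, 0.0056]
tool_rot: [2.172, 2.268, 0.001]
force: [-0.9, 0.0, 0.2]
gripper_width: 0.0667
clock: 35.85
ee_pos: [0.4261, -0.0163, 0.0048]
tool_rot: [-2.173, -2.269, -0.0]
force: [0.3, 0.1, -0.7]
gripper_width: 0.0237
t=35.85 tcp=[426.1 -16.3   4.8] jawyaw=2.5 tilt=0.00 w=23.7 F=[ 0.3  0.1 -0.7]
```

```bash
python3 -m jog '[[[0,0,-0.05],0],[[0,0,-0.11],0],[[0,0,-0.12],0],[[0,0,-0.12],0]]'; python3 go.py 437 -305 130 -3.7
```

```text
clock: 36.35
ee_pos: [0.426, -0.0163, 0.125]
tool_rot: [2.173, 2.268, 0.001]
force: [0.6, -0.5, -0.1]
gripper_width: 0.024
t=36.35 tcp=[426.  -16.3 125. ] jawyaw=2.5 tilt=0.07 w=24.0 F=[ 0.6 -0.5 -0.1]
shift [-0.2889, -0.0014, -0.005] turn 6.2 dist 289 j6~ -31
```

```bash
python3 -m jog '[[[-0.289,-0.001,-0.005],6.2],[[-0.289,-0.001,-0.005],6.2],[[-0.289,-0.001,-0.005],6.2],[[-0.289,-0.001,-0.005],6.2],[[-0.289,-0.001,-0.005],6.2],[[-0.289,-0.001,-0.005],6.2],[[-0.289,-0.001,-0.005],6.2],[[-0.289,-0.001,-0.005],6.2]]'; python3 wl.py w14 ukulele_tray jar; python3 go.py 437 -305 9 -3.7
```

```text
clock: 37.35
ee_pos: [0.4373, -0.3038, 0.1292]
tool_rot: [-2.29, -2.148, -0.0]
force: [-0.1, 0.0, 0.2]
gripper_width: 0.0239
ukulele_tray p=0.90 [270, 134, 426, 253] zhi 14 top c=(467,-307) L=156 W=129 longdir=-3.7deg | all c=(468,-306) L=156 W=130 longdir=-3.6deg
jar p=0.85 [373, 178, 422, 230] zhi 57 top c=(513,-310) L=39 W=39 longdir=-42.2deg | all c=(521,-319) L=63 W=42 longdir=-41.0deg
t=37.50 tcp=[ 437.6 -304.3  129.8] jawyaw=-3.7 tilt=0.01 w=24.0 F=[-0.2 -0.4  0.1]
shift [-0.0007, -0.0006, 0.1208] turn 0.0 dist 121 j6~ -31
```

View pics/w14.png

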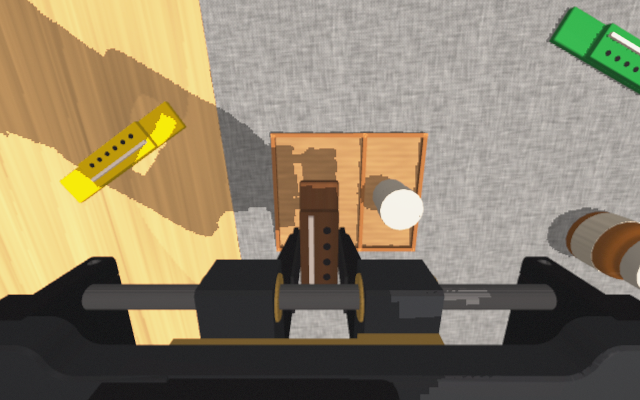

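The short bridge is held over the wide bay, with the jar clear at (401,208). Lowering.

```bash
python3 -m jog '[[[0,0,0.05],0],[[0,0,0.09],0],[[0,0,0.11],0],[[0,0,0.118],0],[[0,0,0.1205],0],[[0,0,0.1215],0],[[0,0,0.1215],0],[[0,0,0.1215],0]]'; python3 go.py
```

```text
clock: 38.5
ee_pos: [0.4377, -0.3053, 0.0088]
tool_rot: [2.292, 2.147, 0.0]
force: [0.3, 0.7, 3.1]
gripper_width: 0.0236
t=38.50 tcp=[ 437.7 -305.3    8.8] jawyaw=-3.7 tilt=0.05 w=23.6 F=[0.3 0.7 3.1]
```

```bash
python3 -m jog '[[[0,0,0],0],[[0,0,0],0],[[0,0,0],0],[[0,0,0],0],[[0,0,0],0]]' 0.5; python3 -m jog '[[[0,0,-0.02],0],[[0,0,-0.08],0],[[0,0,-0.14],0],[[0,0,-0.18],0],[[0,0,-0.18],0],[[0,0,-0.18],0]]';python3 wl.py w15 short_bridge jar ukulele_tray; python3 m.py; python3 - <<'E'
from h import *
p,d=bot.snapshot("scene"); cv2.imwrite("pics/scene1.png",p[:,:,::-1])
p,d=bot.snapshot("side"); cv2.imwrite("pics/side1.png",p[:,:,::-1])
E
```

```text
clock: 39.12
ee_pos: [0.4374, -0.3051, 0.0083]
tool_rot: [-2.293, -2.148, -0.0]
force: [-0.8, 0.7, 0.2]
gripper_width: 0.0476
clock: 39.88
ee_pos: [0.4371, -0.3048, 0.1876]
tool_rot: [-2.292, -2.147, -0.0]
force: [0.2, -0.0, -0.8]
gripper_width: 0.0479
short_bridge p=0.63 [308, 141, 329, 218] zhi 23 top c=(437,-305) L=55 W=23 longdir=86.8deg | all c=(437,-307) L=93 W=26 longdir=86.9deg
jar p=0.92 [366, 165, 405, 207] zhi 56 top c=(512,-309) L=39 W=39 longdir=-79.4deg | all c=(511,-317) L=55 W=39 longdir=82.1deg
ukulele_tray p=0.98 [280, 130, 405, 232] zhi 13 top c=(467,-306) L=156 W=129 longdir=-3.6deg | all c=(467,-306) L=156 W=129 longdir=-3.6deg
scene guitar_tray p=0.91 [389, 169, 513, 228] z 3..14 med 7 top c=(511,334) L=236 W=194 longdir=-81.7deg | all c=(519,330) L=224 W=181 longdir=-81.7deg
scene guitar_tray p=0.58 [124, 192, 195, 239] z 3..13 med 6 top c=(460,-308) L=179 W=135 longdir=-1.7deg | all c=(462,-307) L=176 W=131 longdir=-3.5deg
scene ukulele_tray p=0.81 [123, 190, 196, 241] z 3..13 med 6 top c=(459,-309) L=178 W=136 longdir=-3.4deg | all c=(468,-308) L=161 W=131 lo
[... 2684 characters left out ...]
 137, 324, 157] z 11..57 med 40 top c=(514,-309) L=39 W=35 longdir=-85.7deg | all c=(521,-366) L=155 W=36 longdir=-83.6deg
side round_block p=0.65 [252, 266, 277, 315] z 9..51 med 44 top c=(573,284) L=79 W=26 longdir=-80.7deg | all c=(576,284) L=80 W=41 longdir=-82.3deg
side flat_block p=0.79 [292, 218, 319, 250] z 4..32 med 29 top c=(518,102) L=63 W=38 longdir=72.5deg | all c=(515,87) L=97 W=41 longdir=74.0deg
side dropper p=0.75 [273, 173, 284, 190] z 6..48 med 28 top c=(603,-106) L=13 W=10 longdir=4.2deg | all c=(604,-102) L=29 W=19 longdir=0.6deg
side dropper p=0.64 [249, 326, 283, 367] z 10..34 med 32 top c=(558,395) L=55 W=55 longdir=73.8deg | all c=(564,392) L=71 W=56 longdir=-25.4deg
```

View pics/scene1.png

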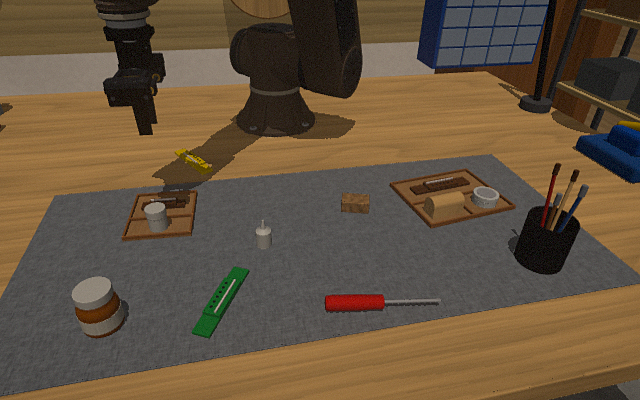

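View pics/side1.png

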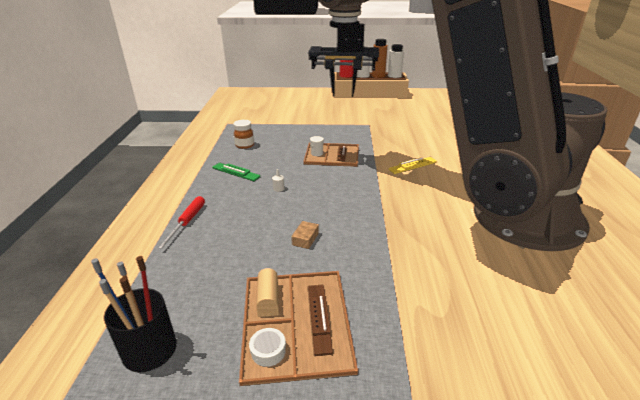

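View pics/w15.png

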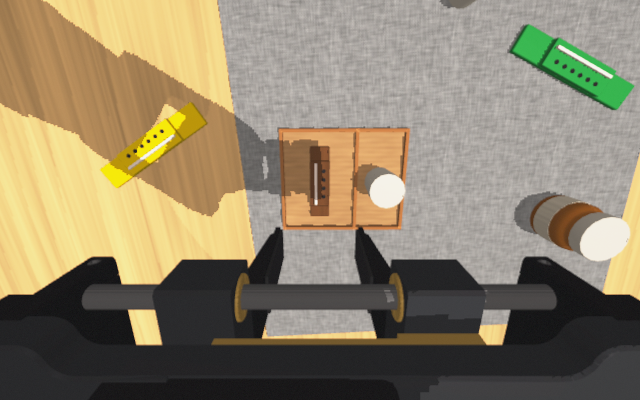

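All five parts are in their bays at floor height. The cork block at (520,100) and the dropper at (605,-110) have not moved, and the gripper is clear.

```bash
python3 -c "
from station import bot; print(bot.sign_off())"
```

```text
the job is handed in; nothing more can be done
None
```

Both kits are made up and the job was handed in at about 41 s. It returned no verdict, so this rests on my own checks.

- **Guitar tray:** the long bridge is in the long bay, the round-topped block in the near small bay and the tin in the far one.
- **Ukulele tray:** the short bridge is in the wider bay and the jar in the narrower one.
- **Missed grasp:** my first grip on the jar failed because I lifted before the fingers had closed. The jar stayed upright, and the second try held.

**Last checks:** all three cameras cover the ukulele tray, and the scene and side cameras cover the rest. They show every part near the middle of its bay, at tray-floor height, with both bridges within about 2° of their tray's direction. The cork block and dropper measured within about 2 mm of their starts. No check failed. The cameras differed by up to about 5 mm on positions, well inside the limits, and some network masks picked up background or the wrong object, which I ruled out against the pictures.

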